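# Mount the bench magnifier on its ball stand and latch it

### The job

Set the bench magnifier onto its ball stand: lower its socket gently over the ball, lens over the middle of the sorting tray, and push it steadily on past its spring catches until it is fully home on the flange with the latch lever still raised, then press the latch lever all the way down and leave it so. The column's height is not known, so feel for the seat: never ram or drop it or lean hard on the lever (keep your push under about 25 N), and leave the other things on the table where they are.

Things in the scene. Friction and masses are not known exactly. Their poses are not given: they have to be found in the camera images.
- head: Loose bench magnifier, 0.6 kg: grey octagonal socket cup standing on its open rim, with a lens on an arm and a steel latch lever on top. Origin: centre of the rim's underside, on the cup's axis; z up, x along the lens arm; the lever's free end points to -x. Rim about 54 across; the raised lever reaches 92 above the rim.
- cup_grip (a point): On the cup's axis, 44 above the rim: a good height to grasp the magnifier from above. The cup has eight flats here, 47 across opposite flats, from 16 to 54 above the rim; take the pair that faces the head's +y and -y, so the lever stands between the fingers.
- bore (a point): On the cup's axis, 16 above the rim, top of the flare. Bore 33 across, open below, flared to about 42 at the rim; roof 48 above it. Two spring catches in the bore meet the ball about 13 short of home and must be pushed past its middle (3 short): a steady 5 to 15 N besides the cup's own weight; then the push drops to almost nothing and the rim stops dead on the flange.
- claw (a point): Tip of the steel claw under the latch lever, outside the slotted -x wall when raised. As the lever goes down it swings in under the ball and holds the cup; if the cup is not fully home the claw meets the ball and the lever jams part way. Lever down: 9 from the cup's axis, 12 above the rim.
- lens (a point): Centre of the magnifier's lens: 81 across its black frame, 9 thick, 130 from the cup's axis along the head's +x, 38 above the rim.
- lever_pad (a point): Centre of the top of the lever's press pad (22 long, 26 wide, at the lever's free end). With the lever down it lies 31 from the cup's axis on the head's -x side, 64.5 above the rim.
- latch (a joint): Lever angle, rad: 0 = pressed fully down (level, hard stop); 0.40 to 0.48 = raised (start). Hinged about the head's y axis at x = +18, z = 60 mm in the head's frame; the pad, 49 from the hinge, sinks about 21 and moves 5 to -x as it is pressed. Stiff: about 5 to 8 N on the pad throughout; stays where it is left.
- stand: Ball stand, bolted down: dark steel base plate 110 x 110 x 12 with a grey upright tube (42 across) at its centre. Origin: centre of the plate's underside, on the table; x points to the sorting tray. The column and ball stand on this origin's vertical axis.
- tube_top (a point): Top of the stand's tube, on its axis, 45 above the table. From it rises a column with a flat flange 72 across, a neck 14 across and a steel ball 30 across centred 30 above the flange. The column is clamped, rigid; its height is NOT measured: flange top 60 to 94 above the table. Fully home, the rim rests flat on the flange, the ball in the bore with 1.5 clearance all round.
- tray: White sorting tray 120 x 200 x 20 with sherds in it, fixed, next to the stand. Origin: centre of its underside, 130 from the stand's axis along the stand's +x.
- sherd_a: flat broken pottery piece, about 55 x 45 x 13, loose beside the magnifier. A bystander; origin at the underside's centre.
- sherd_b: flat broken pottery piece, about 50 x 40 x 14, loose, near the stand. A bystander; origin at the underside's centre.
- sherd_c: flat broken pottery piece, about 70 x 50 x 15. A bystander; origin at the underside's centre.
- sherd_d: flat broken pottery piece, about 60 x 55 x 14. A bystander; origin at the underside's centre.
- jar: capped jar, 60 across, 75 tall. A bystander; origin at the underside's centre.
- weight_box: cardboard box 90 x 60 x 35. A bystander; origin at the underside's centre.
Things that resemble listed ones, but are neither listed nor needed, are in the scene too. What is shaped like the tray but blue is not meant.

How it is judged (in metres and radians):
On the way, in this order (a step that is already met when the one before it is completed fails the run):
1. the socket sits down over the ball, upright, carried by the stand, with the lever still raised (horizontal distance between head and stand below 0.004 m and angle between head's own z axis and vertical below 0.06 rad and height (world z) of head between 0.056 and 0.0965 m and contact force between head and stand above 2 N and value of joint latch above 0.3 rad), for 0.2 s.
2. the latch lever is pressed fully down with the socket on the ball (horizontal distance between head and stand below 0.004 m and angle between head's own z axis and vertical below 0.06 rad and height (world z) of head between 0.056 and 0.0965 m and contact force between head and stand above 2 N and value of joint latch below 0.05 rad), for 0.2 s.
At the end, for the whole second after the job is handed in: The magnifier rests on the stand at flange height (rim 56 to 96 mm above the table), its axis within 4 mm of the stand's, within 0.06 rad of upright, at rest; lever down (below 0.05 rad); lens centre within 35 mm of the tray's centre, seen from above (all of step 2 and horizontal distance between lens and tray below 0.035 m and linear speed of head below 0.02 m/s); the robot touches nothing.
It fails at once if the magnifier is pressed, rammed or dropped on the stand with more than 55 N of contact in all (its catches' own squeeze on the ball, about 22 N, and its weight, 6 N, included) (contact force between head and stand above 55 N).
It fails at once if a bystander is moved by more than 30 mm (distance of any of sherd_a, sherd_b, sherd_c, sherd_d, jar, weight_box from where it was at the start of the episode above 0.03 m).
It also fails if it takes over 62 s, if anything falls off the work surface, if the arm or the gripper's body presses on something with over 40 N, if the wrist force passes 120 N, or if a joint passes its speed limit or range.

### The arm

A 6-joint arm with a two-finger parallel gripper is mounted at the origin on the work surface. World frame = base frame: x ahead of the robot, y to its left, z up, the work surface at z = 0. Lengths are in m, angles in degrees, forces in N, time in s.
With the tool pointing down it reaches from about 0.4 to 0.825 m from the base axis. Payload 7 kg.
Tool frame: the origin (TCP) lies at the centre of the arm's flange, where the gripper is bolted on; the fingertips stand 178 mm ahead of it and the grasp point (between the pads) lies 159 mm ahead of it (r.tips_ahead is the z of the fingertips in the tool frame, in m); z points along the fingers, y is the line along which they close (so a half turn about z gives the same grasp; the last joint's range is limited). The gripper opens to 88 mm and grips with 3 to 60 N. Pads are 19 mm wide; open, the fingers measure 130 mm over their backs; the gripper's body (78 mm by 193 mm) begins 47 mm behind the grasp point.
Start: joints at [84.861, 20.546, 0.682, 0, -70.136, -16.507], TCP at [0.249, 0.627, 0.405] pointing down, gripper open.
Joint ranges: [-176.03, 176.03], [-82.01, 121.73], [-58.28, 71.71], [-173.87, 95.51], [-174.79, -0.11], [-173.66, 173.66]. Speed limits (degrees/s): [136.94, 136.94, 172.46, 180, 180, 180].

### API

Orientations are given as [roll, pitch, yaw] about the fixed x, y, z axes, in that order (R = Rz(yaw) Ry(pitch) Rx(roll)).
In Python, from plant import r gives the robot as it stands. The module is installed in compiled form; this text tells all that it offers.
- The arm moves only by the shell command python3 -m pendant 'ROWS' [FORCE]. ROWS is JSON, a list that holds one entry, the list of rows, each a list of 7 numbers: the shift along the tool's x, y, z in m, then the turn, a rotation vector about the tool's x, y, z in degrees, then the gripper command: -1 is shut, 1 is fully open, values between are in proportion. A call has 1 to 5 rows; each row is the pose to reach, as a shift and turn from the pose commanded when the call began, along the tool's axes at that moment; what a row does not reach only later rows make up. A row lasts 1/10 s, in which the tool goes at most 50 mm and 8.59 degrees, less where a joint would pass 70% of its speed; a pose out of reach is approached as far as the arm can. A call with a gripper value outside its range is refused whole. The fingers move at their own pace and stop on an object; FORCE is the grip in N (left out, the last holds). Time passes only in rows, so rows that repeat a pose let the fingers close. It gives the time, the measured TCP pose, the force, the opening and the grip force at its end, in the units of the state.
- r.get_state(): the state, without advancing time (a new reading comes with each control period).
- r.capture(name): name is "scene" or "top" or "wrist"; returns the picture (420x560x3 uint8, red, green, blue); there is no depth.
- r.camera_params(name): a dict with "fx", "fy", "cx", "cy" (pixels), "R" (3x3) and "t" (3): a world point X has camera coordinates R X + t. Camera axes: x right, y down, z forward; pixel columns grow to the right and rows downward; lengths in m; the calibration is good to about 2 mm. A picture is of the moment at which its call begins: read the wrist's pose just before it. camera_params takes no time and is no camera call; for the wrist camera it gives the pose at the moment of the call.
- r.close_job(): hands the job in; it is judged then, once.
The state is a dict: "time_s": time; "joints": joint angles; "qd": joint speeds; "joint_torque": joint torques, N m; "tcp_pos": TCP position; "eef_rot": TCP orientation; "contact_force": force on the tool from outside, world axes, zero at the start; "moment": the same for the moment, N m; "gripper_width": finger opening in m; "gripper_force": force on a finger pad.
Only numpy, scipy, OpenCV 4.12 (cv2) and the standard library are available. Lean on these libraries where they do the work, as an engineer would, in place of code of your own. Each camera call takes 0.05 s, during which the arm holds its last target. There are 200 camera calls.

## Working session

There is one attempt and no reset: what is moved stays moved. The work goes in short steps, Python scripts to look and compute and a shell command to move; the robot and the scene stay as the last step left them, time stands still between calls to the robot, and variables do not carry over. Pictures are saved under pics/ and viewed, at most 10 in all, crops included, and the job is handed in when it is done.

```bash
mkdir -p pics; cat > h.py <<'E'
import numpy as np, cv2
from plant import r
def snap(n,f):
    p=r.camera_params(n); im=r.capture(n); cv2.imwrite('pics/'+f+'.png',im[:,:,::-1]); np.savez('pics/'+f+'.npz',**{k:np.array(v) for k,v in p.items()}); return im,p
def load(f): return cv2.imread('pics/'+f+'.png'),np.load('pics/'+f+'.npz')
def ray(p,u,v,z):
    R=np.array(p['R']);t=np.array(p['t']);c=-R.T@t
    d=R.T@np.array([(u-p['cx'])/p['fx'],(v-p['cy'])/p['fy'],1.]); return c+d*(z-c[2])/d[2]
def proj(p,X):
    q=np.array(p['R'])@np.array(X)+np.array(p['t']); return [float(p['fx']*q[0]/q[2]+p['cx']),float(p['fy']*q[1]/q[2]+p['cy'])]
E
python3 - <<'E'
from h import *
for n in("top","scene"):
    im,p=snap(n,n+'1'); print(n,p['fx'],p['cx'],p['cy'],(-np.array(p['R']).T@np.array(p['t'])).round(3))
print(r.get_state())
E
```

```text
top 532.5895481360609 268.41949851856566 202.88038860450035 [ 3.480e-01 -1.000e-03  1.263e+00]
scene 519.899896043196 280.97263143336977 207.10010528926364 [ 1.187 -0.123  1.191]
{'time_s': 0.1, 'joints': array([ 8.48613386e+01,  2.05873362e+01,  6.38608303e-01, -2.05610174e-02,
       -7.01351683e+01, -1.65041919e+01]), 'qd': array([-0.04414525, -0.07701469,  0.17524245,  0.10975037,  0.06312207,
        0.00083409]), 'joint_torque': array([-1.46026614e-03, -5.84162235e+01,  2.93750203e+01,  7.01547191e+00,
        1.00804723e-02, -4.55676729e-05]), 'tcp_pos': array([0.24891228, 0.62723722, 0.40380408]), 'eef_rot': array([ 1.79914069e+02, -5.30299084e-03, -2.16498502e+01]), 'contact_force': array([-0.1137202 ,  0.66866935,  0.13367566]), 'moment': array([-0.04398727, -0.01764722,  0.0035153 ]), 'gripper_force': 0.0, 'gripper_width': 0.08786291852342779}
```

View pics/top1.png

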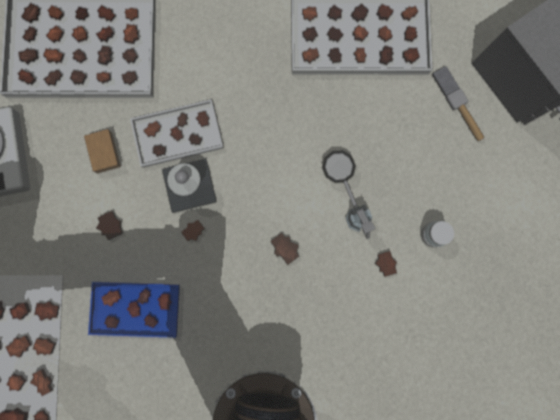

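View pics/scene1.png

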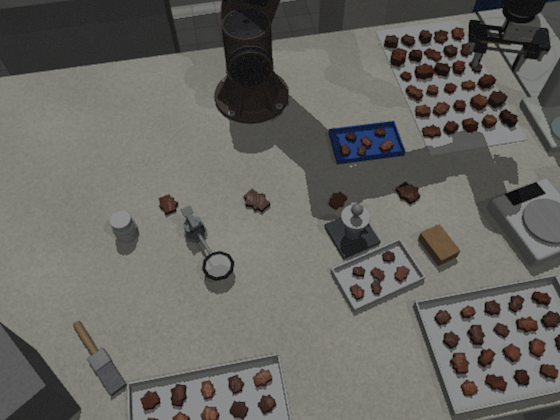

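The top view shows the white tray around (178,133), the stand at (188,185), and the head's cup at (360,217) with the lens at (339,166). The blue tray decoy is at (135,310). The scene view agrees, with the head at (193,228)/(218,265) and the stand's ball at (356,212).

```bash
python3 - <<'E'
from h import *
a,_=load('top1');b,_=load('scene1')
def c(im,x,y,w,h,s): return cv2.resize(im[y:y+h,x:x+w],None,fx=s,fy=s,interpolation=cv2.INTER_CUBIC)
m=np.vstack([np.hstack([c(a,315,140,80,60*1+40,3)[:300],c(a,125,95,100,120,2.5)[:300],c(a,345,195,33,50,6)]),np.hstack([c(b,165,195,80,90,3.33)[:299,:266],c(b,320,195,110,120,2.5)[:299],])] if 0 else [np.zeros((1,1,3),np.uint8)])
L=[c(a,315,140,80,100,4),c(a,125,95,100,100,4)]
M=np.hstack(L)[:400,:720]
N=np.hstack([c(b,172,195,72,40,5)])  
cv2.imwrite('pics/crop1.png',cv2.convertScaleAbs(M,alpha=1.5))
E
```

```text
(no output)
```

View pics/crop1.png

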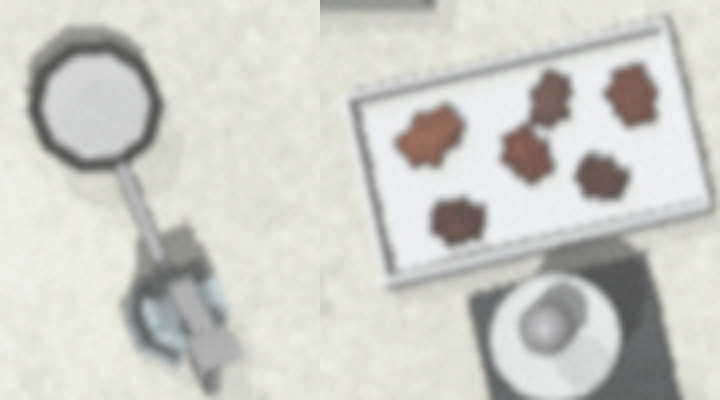

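The crop shows the lens centre at top pixel (339,166.2), the arm passing (353.7,204.5), the cup around (359.5,219.5), the ball at (182,177), the flange disc at (183.7,179), and clear tray corners.

```bash
python3 - <<'E'
from h import *
a,p=load('top1');b,q=load('scene1')
lens=ray(p,339,166.2,.04); arm=ray(p,353.7,204.5,.04); cup=ray(p,359.5,219.5,.05)
d=arm-lens; print('lens',lens,'arm yaw(x dir)',np.degrees(np.arctan2(-d[1],-d[0])),'cup pred',lens+d/np.linalg.norm(d)*.13,'cup seen',cup)
print('lens scene',ray(q,218,265,.04))
C=np.array([ray(p,125+(x-320)/4,95+y/4,.02) for x,y in((355,98),(665,18),(712,205),(390,285))])
print(C.round(3),'tray',C.mean(0), [np.linalg.norm(C[i]-C[i-1]).round(3) for i in range(4)])
for z in(.06,.07,.08,.09): print(z,'flange',ray(p,183.75,179.25,z)[:2],'ball',ray(p,182,177,z+.03)[:2],ray(q,356,210,z+.03)[:2])
# gripper axes & joint info
print(r.camera_params('wrist')['fx'],(-np.array(r.camera_params('wrist')['R']).T@np.array(r.camera_params('wrist')['t'])))
E
```

```text
lens [ 0.59077262 -0.17839804  0.04      ] arm yaw(x dir) 19.753825570252776 cup pred [ 0.46842267 -0.22233538  0.04      ] cup seen [ 0.46459088 -0.22164456  0.05      ]
lens scene [ 0.59124295 -0.17759116  0.04      ]
[[0.708 0.309 0.02 ]
 [0.758 0.124 0.02 ]
 [0.643 0.095 0.02 ]
 [0.595 0.285 0.02 ]] tray [0.67611674 0.20302568 0.02      ] [np.float64(0.116), np.float64(0.191), np.float64(0.119), np.float64(0.196)]
0.06 flange [0.55647114 0.18058575] ball [0.55637364 0.18005754] [0.53209607 0.18376577]
0.07 flange [0.55474201 0.17907975] ball [0.55460112 0.17851753] [0.53804074 0.18097699]
0.08 flange [0.55301288 0.17757374] ball [0.55282861 0.17697751] [0.54398541 0.17818821]
0.09 flange [0.55128375 0.17606774] ball [0.55105609 0.1754375 ] [0.54993009 0.17539942]
322.74532137794665 [0.31519979 0.60149698 0.38456827]
```

```bash
cat >> h.py <<'E'
def to(x,y,z,yaw=None):
    s=r.get_state();P=s['tcp_pos'];ps=s['eef_rot'][2];a=np.radians(ps)
    d=np.array([x,y,z])-P
    print('t',round(s['time_s'],2),'tcp',P.round(4),'rot',s['eef_rot'].round(2),'F',s['contact_force'].round(1),'w',round(s['gripper_width'],4),'gf',round(s['gripper_force'],1))
    print('shift',(d[0]*np.cos(a)+d[1]*np.sin(a)).round(4),(d[0]*np.sin(a)-d[1]*np.cos(a)).round(4),(-d[2]).round(4),'turnz',None if yaw is None else round(-(yaw-ps),2))
E
python3 -m pendant '[[[0.039,0.030,0,0,0,-8,1],[0.078,0.060,0,0,0,-16,1],[0.117,0.090,0,0,0,-24,1],[0.156,0.120,0,0,0,-32,1],[0.195,0.150,0,0,0,-41,1]]]'
python3 -c "
from h import *
to(.47,.18,.40,19.75)"
```

```text
time_s: 0.6
tcp_pos: [0.3753, 0.4144, 0.4044]
eef_rot: [180.0, 0.0, 19.3]
contact_force: [1.1, 0.8, 0.4]
gripper_width: 0.0875
gripper_force: 0.0
t 0.6 tcp [0.3753 0.4144 0.4044] rot [1.7998e+02 2.0000e-02 1.9250e+01] F [1.1 0.8 0.4] w 0.0875 gf 0.0
shift 0.0122 0.2525 0.0044 turnz -0.5
```

```bash
python3 -m pendant '[[[0.002,0.049,0,0,0,0,1],[0.004,0.098,0,0,0,0,1],[0.006,0.147,0,0,0,0,1],[0.009,0.196,0,0,0,0,1],[0.012,0.240,0,0,0,0,1]]]'
python3 -m pendant '[[[0,0,0,0,0,0,1],[0,0,0,0,0,0,1]]]'
python3 - <<'E'
from h import *
snap('wrist','w1'); to(.53,-.10,.40)
E
```

```text
time_s: 1.1
tcp_pos: [0.464, 0.1909, 0.4047]
eef_rot: [-180.0, 0.0, 18.9]
contact_force: [1.2, 0.5, -0.4]
gripper_width: 0.0874
gripper_force: 0.0
time_s: 1.3
tcp_pos: [0.4641, 0.192, 0.4045]
eef_rot: [-180.0, 0.0, 18.7]
contact_force: [-1.4, 0.1, -0.2]
gripper_width: 0.0877
gripper_force: 0.0
t 1.35 tcp [0.4639 0.1928 0.4045] rot [-1.800e+02  1.000e-02  1.883e+01] F [-1.3  1.4  0.9] w 0.0878 gf 0.0
shift -0.0319 0.2985 0.0045 turnz None
```

View pics/w1.png

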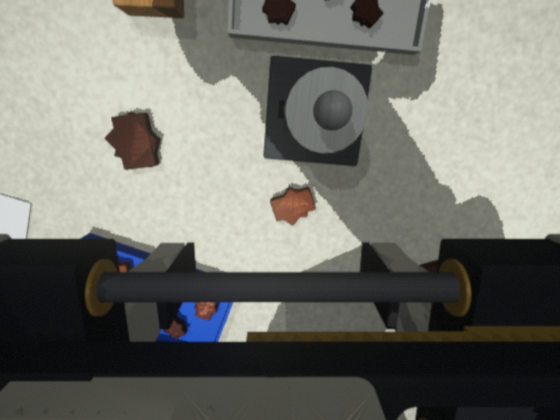

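The wrist view shows the ball at about (332,110), the flange disc centred near (327,109) with radius about 41, and the base plate spanning (265–372, 57–165). Now I'll fit these accurately.

```bash
python3 - <<'E'
from h import *
def hc(f,x,y,w,h,s,r0,r1,tag,p2=12):
    im,p=load(f); g=cv2.cvtColor(im,cv2.COLOR_BGR2GRAY)[y:y+h,x:x+w]; g=cv2.GaussianBlur(cv2.resize(g,None,fx=s,fy=s,interpolation=cv2.INTER_CUBIC),(0,0),1.5)
    c=cv2.HoughCircles(g,cv2.HOUGH_GRADIENT_ALT if 0 else cv2.HOUGH_GRADIENT,1,4,param1=60,param2=p2,minRadius=int(r0*s),maxRadius=int(r1*s))
    print(tag,[] if c is None else [( round(float((a+.5)/s-.5+x),2),round(float((b+.5)/s-.5+y),2),round(float(q/s),2)) for a,b,q in c[0][:3]])
hc('w1',255,40,130,135,4,35,46,'flange w'); hc('w1',300,80,65,65,4,14,24,'ball w')
hc('top1',160,155,50,55,8,13,19,'flange top'); hc('top1',170,165,30,26,8,5,9,'ball top')
hc('scene1',335,195,40,50,8,5,10,'ball scene')
E
```

```text
flange w [(325.25, 112.75, 39.97), (325.25, 111.25, 41.12), (328.5, 111.0, 43.58)]
ball w [(332.5, 110.5, 19.88), (334.0, 110.75, 21.25), (335.5, 111.75, 23.0)]
flange top []
ball top []
ball scene [(355.5, 221.0, 6.07), (356.38, 221.38, 7.04), (355.38, 221.5, 6.19)]
```

```bash
python3 - <<'E'
from h import *
from scipy.optimize import least_squares
_,w=load('w1');_,t=load('top1');_,s=load('scene1')
ob=[(w,.03,332.5,110.5),(w,0,325.6,111.3),(t,.03,182,177),(t,0,183.75,179.25),(s,.03,356,210)]
f=lambda v:np.concatenate([np.subtract(proj(p,[v[0],v[1],v[2]+h]),(a,b)) for p,h,a,b in ob])
o=least_squares(f,[.55,.176,.09],loss='soft_l1');print(o.x,o.fun.round(1).reshape(-1,2))
for z in (.075,.085,.095): print(z,ray(w,325.6,111.3,z),ray(w,332.5,110.5,z+.03))
to(.53,-.10,.40)
E
```

```text
[0.55120056 0.17675941 0.08891094] [[-0.3  0.1]
 [ 1.   0.1]
 [-0.5  0. ]
 [-0.2  0.1]
 [ 0.6  0.6]]
0.075 [0.5519303  0.17584698 0.075     ] [0.55240499 0.17450535 0.105     ]
0.085 [0.55127605 0.17713494 0.085     ] [0.55166377 0.17597905 0.115     ]
0.095 [0.55062181 0.17842289 0.095     ] [0.55092255 0.17745275 0.125     ]
t 1.35 tcp [0.4639 0.1928 0.4045] rot [-1.800e+02  1.000e-02  1.883e+01] F [-1.3  1.4  0.9] w 0.0878 gf 0.0
shift -0.0319 0.2985 0.0045 turnz None
```

```bash
python3 -m pendant '[[[-0.006,0.049,0,0,0,0,1],[-0.012,0.098,0,0,0,0,1],[-0.018,0.147,0,0,0,0,1],[-0.024,0.196,0,0,0,0,1],[-0.030,0.245,0,0,0,0,1]]]' >/dev/null
python3 -c "
from h import *
to(.45,-.222,.38,19.75)"
```

```text
t 1.85 tcp [ 0.5151 -0.0488  0.4047] rot [-1.800e+02 -2.000e-02  1.905e+01] F [ 0.4  0.5 -0.3] w 0.0876 gf 0.0
shift -0.1181 0.1425 0.0247 turnz -0.7
```

```bash
python3 -m pendant '[[[-0.032,0.038,0.006,0,0,0,1],[-0.064,0.076,0.012,0,0,0,1],[-0.096,0.114,0.018,0,0,0,1],[-0.120,0.143,0.024,0,0,-0.5,1],[-0.120,0.143,0.024,0,0,-0.5,1]]]' >/dev/null
python3 -m pendant '[[[0,0,0,0,0,0,1],[0,0,0,0,0,0,1]]]'
python3 - <<'E'
from h import *
snap('wrist','w2'); to(.466,-.222,.30,19.75)
E
```

```text
time_s: 2.55
tcp_pos: [0.4484, -0.2215, 0.3808]
eef_rot: [180.0, -0.0, 19.5]
contact_force: [-0.3, -1.1, -0.5]
gripper_width: 0.0878
gripper_force: 0.0
t 2.6 tcp [ 0.4484 -0.2214  0.3808] rot [ 1.7999e+02 -2.0000e-02  1.9510e+01] F [ 0.3  0.1 -0.2] w 0.0878 gf 0.0
shift 0.0164 0.0065 0.0808 turnz -0.24
```

View pics/w2.png

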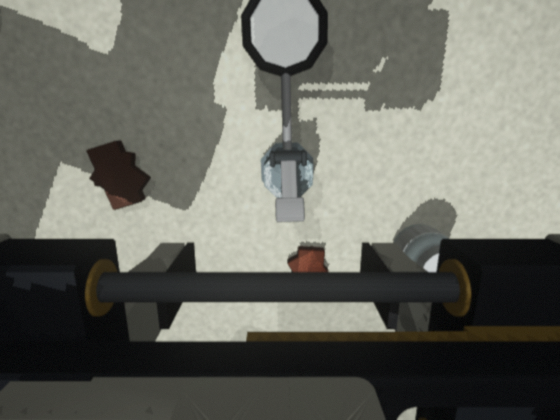

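The wrist view shows the lens at (285,29), the arm running to (288,140), the cup's octagon centred near (288,171), and the raised lever's pad at (290,209). sherd_a is at (307,262) and the jar at (425,245), so there is room for the fingers.

```bash
python3 - <<'E'
from h import *
im,w=load('w2'); g=cv2.cvtColor(im,cv2.COLOR_BGR2GRAY)
# lens: dark frame contour
m=(g<45).astype(np.uint8); m[95:]=0; m[:,:230]=0; m[:,340:]=0
cs=max(cv2.findContours(m,0,2)[0],key=cv2.contourArea); print('lens frame',cv2.boundingRect(cs),cv2.minEnclosingCircle(cs[cs[:,0,1]>3]))
L=None
for v in (85,100,115,130,165,180,200,210):
    print(v,list(g[v,258:320:2]))
(cx,cy),_=cv2.minEnclosingCircle(cs)
L=ray(w,cx,cy,.042); pad=ray(w,290,209,.0845)
print(L,pad); d=L-pad; d[2]=0; print('yaw',np.degrees(np.arctan2(d[1],d[0])),np.linalg.norm(d))
u=d/np.linalg.norm(d); print('cup from lens',L-.13*u, 'seen top', ray(w,288,171,.054))
E
```

```text
lens frame (242, 0, 85, 76) ((284.8226318359375, 30.275367736816406), 45.465641021728516)
85 [np.uint8(108), np.uint8(107), np.uint8(105), np.uint8(96), np.uint8(93), np.uint8(91), np.uint8(92), np.uint8(92), np.uint8(93), np.uint8(93), np.uint8(92), np.uint8(86), np.uint8(66), np.uint8(79), np.uint8(88), np.uint8(82), np.uint8(77), np.uint8(88), np.uint8(88), np.uint8(90), np.uint8(94), np.uint8(135), np.uint8(172), np.uint8(178), np.uint8(178), np.uint8(179), np.uint8(181), np.uint8(174), np.uint8(181), np.uint8(183), np.uint8(173)]
100 [np.uint8(111), np.uint8(110), np.uint8(114), np.uint8(116), np.uint8(116), np.uint8(113), np.uint8(109), np.uint8(109), np.uint8(109), np.uint8(107), np.uint8(103), np.uint8(99), np.uint8(69), np.uint8(79), np.uint8(89), np.uint8(85), np.uint8(79), np.uint8(90), np.uint8(90), np.uint8(91), np.uint8(139), np.uint8(177), np.uint8(173), np.uint8(179), np.uint8(186), np.uint8(186), np.uint8(189), np.uint8(188), np.uint8(191), np.uint8(190), np.uint8(192)]
115 [np.uint8(204), np.uint8(205), np.uint8(199), np.uint8(195), np.uint8(195), np.uint8(198), np.
[... 2215 characters left out ...]
.uint8(178)]
210 [np.uint8(198), np.uint8(195), np.uint8(199), np.uint8(203), np.uint8(198), np.uint8(195), np.uint8(196), np.uint8(203), np.uint8(194), np.uint8(143), np.uint8(154), np.uint8(153), np.uint8(155), np.uint8(154), np.uint8(154), np.uint8(153), np.uint8(153), np.uint8(153), np.uint8(154), np.uint8(152), np.uint8(155), np.uint8(153), np.uint8(149), np.uint8(135), np.uint8(174), np.uint8(175), np.uint8(174), np.uint8(179), np.uint8(194), np.uint8(202), np.uint8(203)]
[ 0.58961182 -0.17735088  0.042     ] [ 0.44618424 -0.23320683  0.0845    ]
yaw 21.277759909742173 0.15391996456395995
cup from lens [ 0.46847364 -0.22452652  0.042     ] seen top [ 0.4734243  -0.22244727  0.054     ]
```

```bash
python3 -m pendant '[[[0.018,0.009,0.035,0,0,-1.3,1],[0.018,0.009,0.07,0,0,-1.3,1],[0.018,0.009,0.10,0,0,-1.3,1],[0.018,0.009,0.10,0,0,-1.3,1]]]'
python3 -m pendant '[[[0,0,0.025,0,0,0,1],[0,0,0.05,0,0,0,1],[0,0,0.065,0,0,0,1],[0,0,0.075,0,0,0,1],[0,0,0.075,0,0,0,1]]]'
python3 - <<'E'
from h import *
snap('wrist','w3'); to(.4685,-.2240,.206,20.8)
E
```

```text
time_s: 3.0
tcp_pos: [0.4668, -0.2236, 0.2771]
eef_rot: [-179.8, 0.3, 20.8]
contact_force: [-0.7, -0.4, 0.6]
gripper_width: 0.0878
gripper_force: 0.0
time_s: 3.5
tcp_pos: [0.4681, -0.2246, 0.2058]
eef_rot: [-180.0, 0.0, 20.8]
contact_force: [-0.1, -0.5, -0.2]
gripper_width: 0.0875
gripper_force: 0.0
t 3.55 tcp [ 0.4683 -0.2247  0.2064] rot [ 1.7998e+02 -2.0000e-02  2.0760e+01] F [0.4 0.4 0.7] w 0.0874 gf 0.0
shift 0.0004 -0.0006 0.0004 turnz -0.04
```

View pics/w3.png

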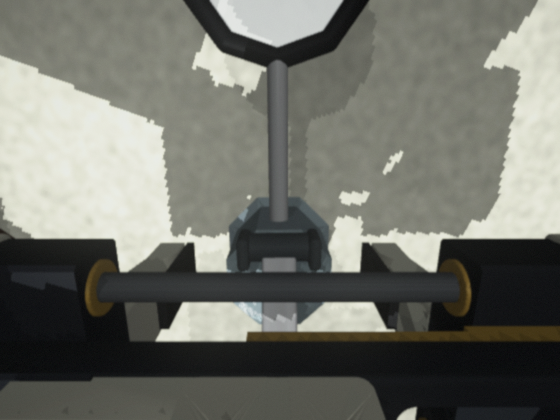

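The fingers straddle the cup symmetrically (cup centre column 279, arm column 278–280, hinge barrel at (279,250)). I'll check the x position and then close.

```bash
python3 - <<'E'
from h import *
_,w=load('w3'); a=np.radians(20.76); u=np.array([np.cos(a),np.sin(a)]);n=np.array([-u[1],u[0]]); c=np.array([.4683,-.2247])
for t,x,y,z in(('hinge',279,248,.064),('lens near edge bottom',278,67,.0335),('lens near edge top',278,50,.0425),('cup top front edge',279,197,.054)):
    d=ray(w,x,y,z)[:2]-c; print(t,(d@u).round(4),(d@n).round(4))
E
python3 -m pendant '[[[0,0,0,0,0,0,0.3],[0,0,0,0,0,0,0],[0,0,0,0,0,0,-0.2],[0,0,0,0,0,0,-0.4],[0,0,0,0,0,0,-1]]]' 15
python3 -m pendant '[[[0,0,0,0,0,0,-1],[0,0,0,0,0,0,-1],[0,0,0,0,0,0,-1]]]' 45
```

```text
hinge 0.0206 0.0005
lens near edge bottom 0.0932 0.0008
lens near edge top 0.0983 0.0009
cup top front edge 0.0395 0.0005
time_s: 4.05
tcp_pos: [0.4676, -0.2251, 0.2059]
eef_rot: [180.0, -0.0, 20.7]
contact_force: [-0.1, 1.2, -1.0]
gripper_width: 0.0533
gripper_force: 0.0
time_s: 4.35
tcp_pos: [0.4676, -0.2252, 0.2058]
eef_rot: [180.0, -0.0, 20.7]
contact_force: [-0.5, 0.5, 3.0]
gripper_width: 0.0466
gripper_force: 45.0
```

```bash
python3 -m pendant '[[[0,0,-0.01,0,0,0,-1],[0,0,-0.03,0,0,0,-1],[0,0,-0.06,0,0,0,-1],[0,0,-0.10,0,0,0,-1],[0,0,-0.14,0,0,0,-1]]]'
python3 -m pendant '[[[0,0,-0.015,0,0,0,-1],[0,0,-0.02,0,0,0,-1],[0,0,-0.02,0,0,0,-1],[0,0,-0.02,0,0,0,-1]]]'
python3 - <<'E'
from h import *
im,w=snap('wrist','w4'); snap('top','top4'); to(.5512,.1768,.366,13)
R=np.array(w['R']);P=r.get_state()['tcp_pos'];print((-R.T@np.array(w['t'])-P).round(4))
a,_=load('w3');b,_=load('w4'); print(np.abs(a[190:240,240:330].astype(int)-b[190:240,240:330]).mean())
E
```

```text
time_s: 4.85
tcp_pos: [0.4666, -0.2248, 0.3464]
eef_rot: [-179.9, 0.1, 20.7]
contact_force: [1.2, -0.7, -7.1]
gripper_width: 0.0471
gripper_force: 45.0
time_s: 5.25
tcp_pos: [0.4668, -0.2249, 0.364]
eef_rot: [-179.9, 0.1, 20.7]
contact_force: [-0.3, 0.3, -6.5]
gripper_width: 0.0465
gripper_force: 45.0
t 5.35 tcp [ 0.4671 -0.225   0.364 ] rot [-1.799e+02  1.600e-01  2.069e+01] F [-0.7  0.1 -6.6] w 0.0467 gf 45.0
shift 0.2206 -0.3462 -0.002 turnz 7.69
[ 0.0664  0.0262 -0.0194]
33.266666666666666
```

View pics/w4.png

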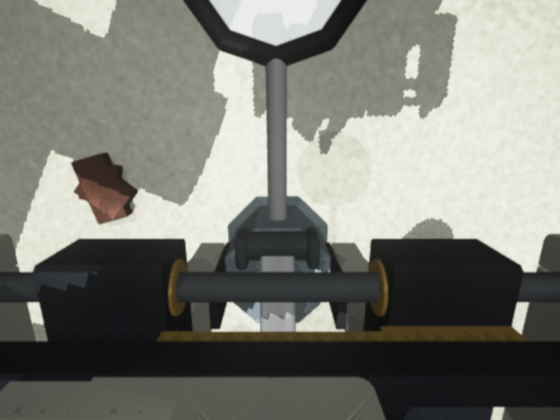

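The head hangs level in the grip with 6.5 N of weight, and its features sit at the same pixels as before the lift. Next is the cup's x offset from the TCP, using several features and the top view.

```bash
python3 - <<'E'
from h import *
_,w=load('w4'); a=np.radians(20.69); u=np.array([np.cos(a),np.sin(a)]);n=np.array([-u[1],u[0]]); c=np.array([.4671,-.2250]); h=.158
for t,x,y,z,e in(('hinge',279,250,.060,18),('lens near bottom',277,66,.0335,89.5),('rim front',279,197,0.0,27),('rim front',279,197,0.004,27),('pad?',279,325,.085,-24)):
    d=ray(w,x,y,z+h)[:2]-c; print(t,(d@u).round(4),(d@n).round(4),e)
im,p=load('top4'); g=cv2.cvtColor(im,cv2.COLOR_BGR2GRAY)
x,y=map(int,proj(p,np.r_[c+.13*u,.2])); print(x,y)
cv2.imwrite('pics/t4c.png',cv2.resize(im[y-40:y+80,x-60:x+80],None,fx=5,fy=5,interpolation=cv2.INTER_CUBIC))
for z in (.2,): print(proj(p,np.r_[c+.13*u,z]),proj(p,np.r_[c+(.13-.0405)*u,z]),proj(p,np.r_[c+(.13+.0405)*u,z]))
m=(g<45).astype(np.uint8); mm=np.zeros_like(m); mm[y-30:y+25,x-30:x+30]=1
cs=cv2.findContours(m*mm,0,2)[0]; print([(cv2.boundingRect(k),cv2.minEnclosingCircle(k)) for k in cs if cv2.contourArea(k)>60])
E
```

```text
hinge 0.0176 0.0007 18
lens near bottom 0.0932 0.0016 89.5
rim front 0.026 0.0006 27
rim front 0.027 0.0006 27
pad? -0.0012 0.0008 -24
350 151
[350.43812120664137, 151.91497518646176] [357.8702065878366, 170.1891514476372] [343.06932578467297, 133.79641767980155]
[]
```

View pics/t4c.png

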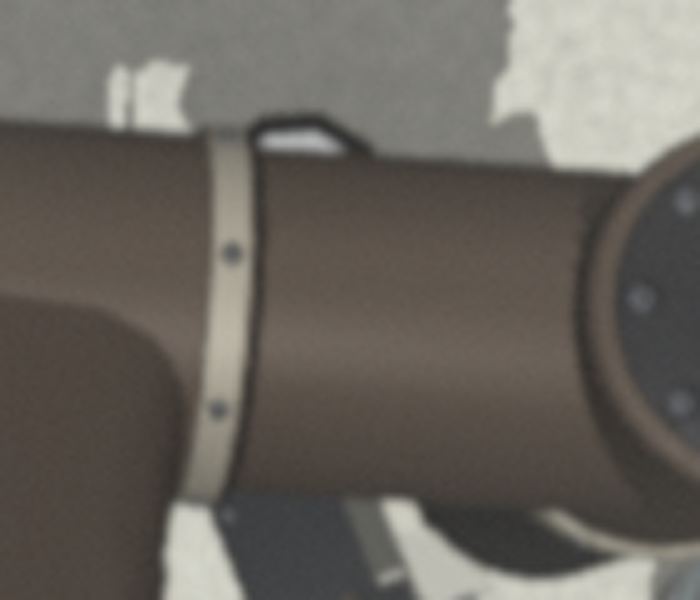

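The lens is mostly hidden by the arm in the top view; only its far edge shows, near px (352,134). That and the hinge and rim all agree with the cup axis lying within about 1 mm of the TCP.

```bash
python3 -m pendant '[[[0.010,-0.015,0,0,0,1,-1],[0.030,-0.047,0,0,0,3,-1],[0.055,-0.086,0,0,0,5,-1],[0.080,-0.125,0,0,0,7,-1],[0.105,-0.165,0,0,0,8.2,-1]]]' >/dev/null
python3 -c "
from h import *
to(.551,.1767,.366,12.5)"
```

```text
t 5.85 tcp [ 0.5074 -0.0321  0.3646] rot [1.7999e+02 1.1000e-01 1.2380e+01] F [ 1.1 -0.3 -6.6] w 0.0467 gf 45.0
shift 0.0874 -0.1945 -0.0014 turnz -0.12
```

```bash
python3 -m pendant '[[[0.020,-0.044,0,0,0,0,-1],[0.040,-0.088,0,0,0,0,-1],[0.060,-0.132,0,0,0,0,-1],[0.076,-0.168,0,0,0,0,-1],[0.084,-0.186,0,0,0,0,-1]]]' >/dev/null
python3 -m pendant '[[[0.002,-0.004,0,0,0,0,-1],[0.002,-0.004,0,0,0,0,-1],[0.002,-0.004,0,0,0,0,-1]]]' 
python3 - <<'E'
from h import *
snap('wrist','w5');snap('scene','s5');to(.551,.1767,.366,12.5)
a,_=load('w5');b,_=load('s5')
M=np.hstack([a,cv2.resize(b[130:340,270:480],(420,420),interpolation=cv2.INTER_CUBIC)])
cv2.imwrite('pics/m5.png',cv2.resize(M,(800,343)))
E
```

```text
time_s: 6.65
tcp_pos: [0.55, 0.1696, 0.365]
eef_rot: [180.0, 0.1, 12.5]
contact_force: [0.8, -0.7, -6.7]
gripper_width: 0.0469
gripper_force: 45.0
t 6.75 tcp [0.5501 0.1693 0.3655] rot [1.7999e+02 3.0000e-02 1.2430e+01] F [ 0.6 -0.  -6.7] w 0.0465 gf 45.0
shift 0.0024 -0.007 -0.0005 turnz -0.07
```

View pics/m5.png

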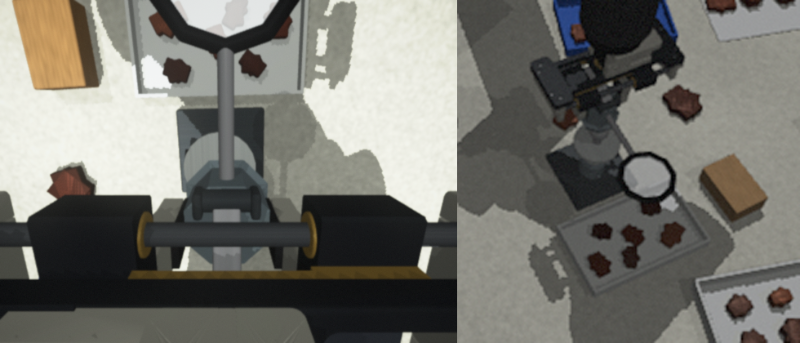

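The cup is above the stand, with the flange visible beneath it (full-image columns about 226–315) and slightly left of the arm column at 277, matching the remaining 7 mm shift. The lens is over the tray.

```bash
python3 -m pendant '[[[0.002,-0.004,0,0,0,0,-1],[0.0025,-0.007,0,0,0,0,-1],[0.0025,-0.007,0,0,0,0,-1],[0.0025,-0.007,0,0,0,0,-1]]]' 
python3 - <<'E'
from h import *
im,p=snap('wrist','w6');to(.551,.1767,.366,12.5)
s=r.get_state();c=s['tcp_pos'];a=np.radians(s['eef_rot'][2]);u=np.array([np.cos(a),np.sin(a)])
y0=120;y1=260;x0=200;x1=360
big=cv2.resize(im[y0:y1,x0:x1,::-1],None,fx=4,fy=4,interpolation=cv2.INTER_CUBIC).copy()
th=np.linspace(0,2*np.pi,90)
pts=np.array([proj(p,[.5512+.036*np.cos(t),.1768+.036*np.sin(t),.089]) for t in th]); cv2.polylines(big,[((pts-[x0,y0]+.5)*4).astype(np.int32)],True,(0,0,255),1)
for rr,z,off,col in((.027,0,0,(0,255,0)),):
  k=c[:2]; h=c[2]-.206
  pts=np.array([proj(p,[k[0]+rr*np.cos(t),k[1]+rr*np.sin(t),h+z]) for t in th]); cv2.polylines(big,[((pts-[x0,y0]+.5)*4).astype(np.int32)],True,col,1)
cv2.imwrite('pics/m6.png',big)
E
```

```text
time_s: 7.15
tcp_pos: [0.5512, 0.1778, 0.3657]
eef_rot: [-180.0, 0.0, 12.5]
contact_force: [-0.3, 0.1, -6.4]
gripper_width: 0.0462
gripper_force: 45.0
t 7.2 tcp [0.5512 0.1778 0.3657] rot [-180.     0.    12.5] F [-0.1  0.2 -6.9] w 0.0467 gf 45.0
shift -0.0004 0.0011 -0.0003 turnz -0.0
```

View pics/m6.png

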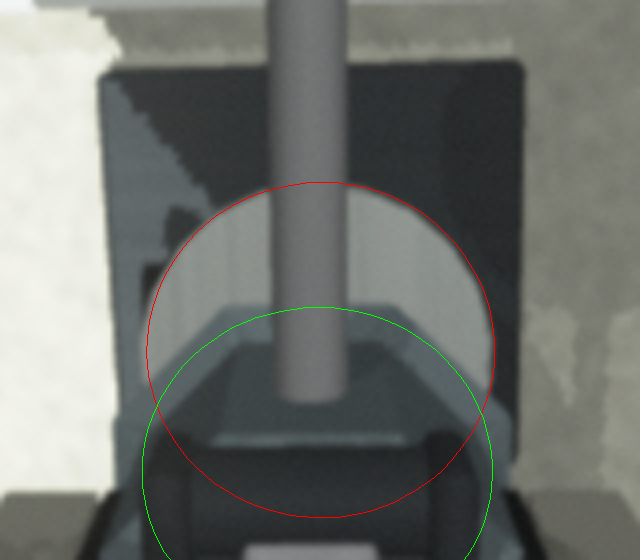

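The predicted flange (red) and rim (green) circles match the picture to under 1 mm, with the cup about 1.5 mm left of the stand axis. I'll correct that and start down.

```bash
python3 -m pendant '[[[-0.0005,0.0016,0.008,0,0,0,-1],[-0.0005,0.0016,0.018,0,0,0,-1],[-0.0005,0.0016,0.026,0,0,0,-1],[-0.0005,0.0016,0.030,0,0,0,-1],[-0.0005,0.0016,0.030,0,0,0,-1]]]' 
python3 -m pendant '[[[0,0,0.004,0,0,0,-1],[0,0,0.008,0,0,0,-1],[0,0,0.012,0,0,0,-1],[0,0,0.014,0,0,0,-1],[0,0,0.014,0,0,0,-1]]]'
```

```text
time_s: 7.7
tcp_pos: [0.5509, 0.176, 0.3345]
eef_rot: [180.0, 0.1, 12.5]
contact_force: [-0.0, 0.4, -6.5]
gripper_width: 0.0468
gripper_force: 45.0
time_s: 8.2
tcp_pos: [0.551, 0.1761, 0.3213]
eef_rot: [180.0, 0.0, 12.5]
contact_force: [-0.6, 0.7, -6.2]
gripper_width: 0.0467
gripper_force: 45.0
```

```bash
python3 -m pendant '[[[0,0,0.002,0,0,0,-1],[0,0,0.004,0,0,0,-1],[0,0,0.006,0,0,0,-1],[0,0,0.008,0,0,0,-1],[0,0,0.008,0,0,0,-1]]]' | sed -n '2p;4p'
python3 -m pendant '[[[0,0,0.001,0,0,0,-1],[0,0,0.002,0,0,0,-1],[0,0,0.003,0,0,0,-1],[0,0,0.003,0,0,0,-1]]]'| sed -n '2p;4p'
python3 -m pendant '[[[0,0,0.001,0,0,0,-1],[0,0,0.002,0,0,0,-1],[0,0,0.002,0,0,0,-1]]]'| sed -n '2p;4p'
```

```text
tcp_pos: [0.5509, 0.1763, 0.3132]
contact_force: [-1.7, 2.9, -7.0]
tcp_pos: [0.5512, 0.1766, 0.3111]
contact_force: [-4.1, 3.3, -2.7]
tcp_pos: [0.5512, 0.1767, 0.3099]
contact_force: [-5.5, 3.7, 2.0]
```

Sideways force shows the ball pushing the cup toward -x,+y, so I follow it.

```bash
python3 -m pendant '[[[-0.0005,-0.0005,0,0,0,0,-1],[-0.001,-0.001,0,0,0,0,-1],[-0.001,-0.001,0,0,0,0,-1]]]'| sed -n '2,4p'
```

```text
tcp_pos: [0.5507, 0.177, 0.3098]
eef_rot: [180.0, -0.2, 12.5]
contact_force: [0.1, -0.8, 3.8]
```

```bash
for i in 1; do :; done; python3 -m pendant '[[[0,0,0.0007,0,0,0,-1],[0,0,0.0014,0,0,0,-1],[0,0,0.002,0,0,0,-1],[0,0,0.002,0,0,0,-1]]]'| sed -n '2,4p'
python3 -m pendant '[[[0,0,0.0007,0,0,0,-1],[0,0,0.0014,0,0,0,-1],[0,0,0.002,0,0,0,-1],[0,0,0.002,0,0,0,-1]]]'| sed -n '2,4p'
```

```text
tcp_pos: [0.5503, 0.1771, 0.3063]
eef_rot: [-180.0, -0.0, 12.5]
contact_force: [5.1, -0.3, -4.4]
tcp_pos: [0.5497, 0.1769, 0.3039]
eef_rot: [-180.0, 0.1, 12.5]
contact_force: [4.9, 0.1, -5.9]
```

```bash
python3 -m pendant '[[[0.0004,0,0,0,0,0,-1],[0.0008,0,0,0,0,0,-1],[0.0008,0,0,0,0,0,-1]]]'| sed -n '2,4p'
python3 -m pendant '[[[0,0,0.0007,0,0,0,-1],[0,0,0.0014,0,0,0,-1],[0,0,0.002,0,0,0,-1],[0,0,0.002,0,0,0,-1]]]'| sed -n '2,4p'
```

```text
tcp_pos: [0.55, 0.1769, 0.3037]
eef_rot: [180.0, 0.1, 12.5]
contact_force: [1.9, 0.1, -6.7]
tcp_pos: [0.5505, 0.177, 0.3024]
eef_rot: [180.0, 0.0, 12.5]
contact_force: [0.1, -1.1, -4.5]
```

```bash
for i in 1; do :; done; python3 -m pendant '[[[0,0,0.0007,0,0,0,-1],[0,0,0.0014,0,0,0,-1],[0,0,0.002,0,0,0,-1],[0,0,0.002,0,0,0,-1]]]'| sed -n '2,4p'
python3 -m pendant '[[[0,0,0.0007,0,0,0,-1],[0,0,0.0014,0,0,0,-1],[0,0,0.002,0,0,0,-1],[0,0,0.002,0,0,0,-1]]]'| sed -n '2,4p'
```

```text
tcp_pos: [0.5509, 0.1771, 0.3004]
eef_rot: [180.0, -0.0, 12.5]
contact_force: [3.3, -2.0, -7.0]
tcp_pos: [0.5508, 0.1771, 0.2997]
eef_rot: [180.0, -0.1, 12.5]
contact_force: [-2.4, -2.5, 4.9]
```

```bash
python3 -m pendant '[[[-0.0003,-0.0003,0.0007,0,0,0,-1],[-0.0003,-0.0003,0.0014,0,0,0,-1],[-0.0003,-0.0003,0.002,0,0,0,-1],[-0.0003,-0.0003,0.002,0,0,0,-1]]]'| sed -n '2,4p'
python3 -m pendant '[[[0,0,0.0007,0,0,0,-1],[0,0,0.0014,0,0,0,-1],[0,0,0.0014,0,0,0,-1]]]'| sed -n '2,4p'
```

```text
tcp_pos: [0.5506, 0.1772, 0.2996]
eef_rot: [180.0, -0.1, 12.5]
contact_force: [-6.1, -4.2, 19.0]
tcp_pos: [0.5506, 0.1771, 0.2995]
eef_rot: [180.0, -0.2, 12.6]
contact_force: [-11.1, -4.6, 30.2]
```

Force rose at a dead stop with no travel. I'll back off at once and check what it is.

```bash
python3 -m pendant '[[[0.0008,0.0003,-0.0015,0,0,0,-1],[0.0012,0.0005,-0.0022,0,0,0,-1],[0.0012,0.0005,-0.0022,0,0,0,-1]]]'| sed -n '1,7p'
python3 - <<'E'
from h import *
im,p=snap('wrist','w7');to(.551,.1767,.2995,12.5)
a,_=load('w6');b,_=load('w7')
def gm(x): return cv2.cvtColor(x,cv2.COLOR_BGR2GRAY)
for n,(x0,y0,x1,y1) in {'hinge':(232,222,328,262),'armroot':(262,180,294,225),'lens':(200,5,350,60)}.items():
    T=gm(a)[y0:y1,x0:x1]; S=gm(b)[y0-8:y1+8,x0-8:x1+8] if y0>=8 else gm(b)[0:y1+8,x0-8:x1+8]
    q=cv2.matchTemplate(S,T,cv2.TM_CCOEFF_NORMED); _,v,_,l=cv2.minMaxLoc(q); print(n,round(v,3),l[0]-8,l[1]-min(8,y0))
for c in (235,245,255,300,310,320): print(c,list(map(int,gm(b)[125:205:2,c])))
for row in (175,185): print(row,list(map(int,gm(b)[row,215:345:2])))
E
```

```text
time_s: 13.0
tcp_pos: [0.5511, 0.1771, 0.2996]
eef_rot: [-180.0, -0.0, 12.5]
contact_force: [-9.1, -1.1, 16.9]
gripper_width: 0.0468
gripper_force: 45.0
t 13.05 tcp [0.5511 0.1771 0.2996] rot [-1.7999e+02 -2.0000e-02  1.2530e+01] F [-9.5 -2.  16.8] w 0.0469 gf 45.0
shift -0.0002 0.0004 0.0001 turnz 0.03
hinge 0.988 0 0
armroot 0.939 0 2
lens 0.944 0 0
235 [123, 121, 119, 119, 123, 131, 138, 136, 65, 53, 54, 54, 51, 53, 53, 55, 53, 53, 53, 53, 52, 51, 52, 51, 53, 55, 53, 53, 55, 53, 54, 53, 52, 52, 53, 54, 58, 90, 135, 145]
245 [119, 120, 122, 125, 124, 132, 144, 125, 57, 50, 51, 52, 51, 50, 49, 51, 49, 51, 51, 52, 50, 49, 52, 51, 52, 51, 50, 54, 52, 51, 50, 50, 65, 113, 144, 144, 143, 144, 144, 142]
255 [123, 119, 121, 121, 122, 133, 144, 115, 51, 52, 48, 50, 48, 48, 50, 50, 49, 48, 49, 49, 49, 48, 46, 50, 47, 46, 50, 50, 50, 53, 82, 127, 142, 143, 142, 139, 116, 97, 94, 94]
300 [122, 118, 116, 115, 115, 118, 117, 67, 41, 41, 43, 41, 41, 43, 44, 41, 42, 47, 46, 46, 45, 47, 46, 48, 47, 45, 46, 47, 48, 49, 85, 121, 123, 124, 124, 121, 107, 86, 83, 85]
310 [125, 123, 121, 124, 125, 125,
[... 178 characters left out ...]
, 113, 56, 42, 42, 41, 43, 42, 41, 42, 41, 41, 41, 41, 42, 42, 40, 45, 47, 47, 46, 47, 48, 48, 45, 47, 46, 44, 46, 45, 49, 67, 114, 141, 143]
175 [83, 75, 59, 56, 57, 55, 55, 55, 54, 52, 55, 53, 50, 54, 50, 51, 50, 51, 50, 49, 46, 48, 49, 47, 45, 49, 57, 80, 94, 107, 112, 114, 114, 112, 103, 91, 57, 46, 47, 48, 48, 47, 46, 47, 46, 47, 46, 48, 47, 48, 48, 47, 47, 49, 49, 46, 47, 43, 41, 42, 42, 43, 45, 52, 113]
185 [95, 102, 102, 103, 98, 97, 88, 57, 54, 53, 54, 52, 52, 53, 50, 50, 50, 51, 53, 63, 82, 104, 126, 140, 143, 146, 112, 81, 94, 105, 111, 113, 114, 111, 104, 91, 128, 142, 143, 140, 131, 108, 94, 78, 59, 48, 45, 46, 45, 46, 47, 47, 46, 48, 45, 46, 46, 43, 40, 42, 43, 41, 46, 61, 132]
```

```bash
python3 - <<'E'
from h import *
im,p=load('w7'); g=cv2.GaussianBlur(cv2.cvtColor(im,cv2.COLOR_BGR2GRAY),(0,0),.7).astype(float)
E=[]
for c in list(range(232,262,2))+list(range(296,322,2)):
    col=g[160:206,c]; d=np.diff(col); k=int(np.argmax(d)); 
    if 0<k<len(d)-1: k+=.5*(d[k-1]-d[k+1])/(d[k-1]-2*d[k]+d[k+1])
    E.append((c,160.5+k))
a=np.radians(12.5);u=np.array([np.cos(a),np.sin(a)]);n=np.array([-u[1],u[0]]);c0=np.array([.5511,.1771])
for z in(.080,.084,.088,.092,.096):
    Q=np.array([ray(p,x,y,z)[:2]-c0 for x,y in E]); A=np.c_[2*Q,np.ones(len(Q))]; s=np.linalg.lstsq(A,(Q**2).sum(1),rcond=None)[0]; R=np.sqrt(s[2]+s[:2]@s[:2])
    Q36=None
    print(z,'center u,n',(s[:2]@u*1e3).round(2),(s[:2]@n*1e3).round(2),'R',(R*1e3).round(2),'rim front x',[((ray(p,255,197.5,.0937)[:2]-c0)@u*1e3).round(1)])
# rim rows
for c in (250,255,260,296,300,304):
    col=g[188:206,c]; print(c,188.5+int(np.argmin(np.diff(col))))
E
```

```text
0.08 center u,n -3.34 0.52 R 37.27 rim front x [np.float64(26.4)]
0.084 center u,n -1.85 0.53 R 36.52 rim front x [np.float64(26.4)]
0.088 center u,n -0.35 0.53 R 35.78 rim front x [np.float64(26.4)]
0.092 center u,n 1.14 0.54 R 35.03 rim front x [np.float64(26.4)]
0.096 center u,n 2.64 0.55 R 34.29 rim front x [np.float64(26.4)]
250 201.5
255 196.5
260 195.5
296 195.5
300 197.5
304 201.5
```

No slip in the grip, and the visible edge is the flange's lower edge, so home near rim 0.0937 is plausible. As a test I'll ease upward: if the catches are past the ball's middle they will hold the cup down.

```bash
python3 -m pendant '[[[-0.0007,-0.0002,-0.0010,0,0,0,-1],[-0.001,-0.0003,-0.002,0,0,0,-1],[-0.001,-0.0003,-0.002,0,0,0,-1]]]'| sed -n '2,4p'
python3 -m pendant '[[[0,0,-0.0006,0,0,0,-1],[0,0,-0.0012,0,0,0,-1],[0,0,-0.0012,0,0,0,-1]]]'| sed -n '2,4p'
```

```text
tcp_pos: [0.5508, 0.1771, 0.2997]
eef_rot: [180.0, -0.0, 12.5]
contact_force: [1.0, -3.6, 0.8]
tcp_pos: [0.5508, 0.1772, 0.2998]
eef_rot: [180.0, 0.0, 12.5]
contact_force: [4.1, -1.7, -6.8]
```

```bash
python3 -m pendant '[[[0,0,-0.0006,0,0,0,-1],[0,0,-0.0012,0,0,0,-1],[0,0,-0.0012,0,0,0,-1]]]'| sed -n '2,4p'
```

```text
tcp_pos: [0.5504, 0.1772, 0.3006]
eef_rot: [180.0, 0.1, 12.5]
contact_force: [4.5, -2.1, -11.8]
```

```bash
python3 -m pendant '[[[0.0005,0,-0.0006,0,0,0,-1],[0.0005,0,-0.0010,0,0,0,-1],[0.0005,0,-0.0010,0,0,0,-1]]]'| sed -n '2,4p'
python3 -m pendant '[[[0,0,-0.0006,0,0,0,-1],[0,0,-0.0010,0,0,0,-1],[0,0,-0.0010,0,0,0,-1]]]'| sed -n '2,4p'
```

```text
tcp_pos: [0.5503, 0.1771, 0.3023]
eef_rot: [180.0, 0.1, 12.5]
contact_force: [-1.9, -1.1, -10.2]
tcp_pos: [0.5506, 0.1771, 0.3039]
eef_rot: [180.0, 0.1, 12.5]
contact_force: [-3.0, -1.4, -8.3]
```

```bash

python3 -m pendant '[[[0,0,0.0012,0,0,0,-1]]]'| sed -n '2p;4p'
python3 -m pendant '[[[0,0,0.0012,0,0,0,-1]]]'| sed -n '2p;4p'
python3 -m pendant '[[[0,0,0.0012,0,0,0,-1]]]'| sed -n '2p;4p'
python3 -m pendant '[[[0,0,0.0012,0,0,0,-1]]]'| sed -n '2p;4p'
```

```text
tcp_pos: [0.551, 0.1772, 0.3033]
contact_force: [-3.4, -3.8, -1.9]
tcp_pos: [0.5513, 0.1772, 0.3028]
contact_force: [-6.6, -3.7, 8.2]
tcp_pos: [0.5513, 0.1772, 0.3019]
contact_force: [-6.6, -3.5, 6.4]
tcp_pos: [0.5512, 0.1772, 0.3006]
contact_force: [-5.2, -3.8, 0.4]
```

The push peaks at TCP z 0.3028 and then falls away, exactly 3 mm above the dead stop, so the stop was the flange. I'll push home again.

```bash

python3 -m pendant '[[[-0.0004,-0.0003,0.0010,0,0,0,-1],[-0.0004,-0.0003,0.0014,0,0,0,-1]]]'| sed -n '2p;4p'
python3 -m pendant '[[[0,0,0.0007,0,0,0,-1],[0,0,0.0007,0,0,0,-1]]]'| sed -n '2p;4p'
```

```text
tcp_pos: [0.551, 0.1772, 0.2996]
contact_force: [-6.7, -4.5, 8.8]
tcp_pos: [0.551, 0.1772, 0.2996]
contact_force: [-7.6, -5.5, 10.7]
```

```bash

python3 -m pendant '[[[-0.0008,0.0003,-0.0006,0,0,0,-1],[-0.0008,0.0003,-0.0006,0,0,0,-1]]]'| sed -n '2p;4p'
python3 -m pendant '[[[0,0,0,0,0,0,0],[0,0,0,0,0,0,0.5],[0,0,0,0,0,0,1],[0,0,0,0,0,0,1],[0,0,0,0,0,0,1]]]'
python3 -m pendant '[[[0,0,-0.01,0,0,0,1],[0,0,-0.03,0,0,0,1],[0,0,-0.06,0,0,0,1],[0,0,-0.09,0,0,0,1],[0,0,-0.12,0,0,0,1]]]' 
python3 -m pendant '[[[0,0,0,0,0,0,0],[0,0,0,0,0,0,-1],[0,0,0,0,0,0,-1],[0,0,0,0,0,0,-1],[0,0,0,0,0,0,-1]]]' 10
python3 - <<'E'
from h import *
a=np.radians(12.5); c=np.array([.551,.177]); t=c-.031*np.array([np.cos(a),np.sin(a)]); to(*t,.0937+.0645+.178,12.5)
im,p=snap('wrist','w8'); g=cv2.cvtColor(im,cv2.COLOR_BGR2GRAY)
for y in range(150,241,6): print(y,list(map(int,g[y,240:330:4])))
print([proj(p,np.r_[c-x*np.array([np.cos(a),np.sin(a)]),z]) for x,z in((.0244,.1787),(-.13,.0937+.042),(-.027,.0937))])
E
```

```text
tcp_pos: [0.5507, 0.1771, 0.2997]
contact_force: [-3.3, -4.5, 7.8]
time_s: 16.05
tcp_pos: [0.5502, 0.1774, 0.2977]
eef_rot: [-180.0, -0.1, 12.5]
contact_force: [0.0, 0.5, -0.4]
gripper_width: 0.0732
gripper_force: 0.0
time_s: 16.55
tcp_pos: [0.5498, 0.177, 0.4196]
eef_rot: [-180.0, -0.0, 12.5]
contact_force: [0.5, 0.1, 0.2]
gripper_width: 0.0874
gripper_force: 0.0
time_s: 17.05
tcp_pos: [0.5498, 0.177, 0.4167]
eef_rot: [180.0, 0.1, 12.5]
contact_force: [0.8, -0.4, 0.2]
gripper_width: 0.0528
gripper_force: 0.0
t 17.05 tcp [0.5498 0.177  0.4167] rot [1.7996e+02 9.0000e-02 1.2490e+01] F [ 0.8 -0.4  0.2] w 0.0528 gf 0.0
shift -0.0298 0.0003 0.0805 turnz -0.01
150 [99, 97, 96, 95, 93, 52, 53, 51, 70, 108, 107, 48, 48, 48, 48, 42, 41, 42, 41, 44, 41, 99, 116]
156 [99, 97, 97, 96, 94, 76, 53, 66, 73, 107, 108, 79, 61, 50, 49, 47, 48, 49, 48, 44, 43, 109, 116]
162 [102, 102, 94, 96, 104, 133, 140, 142, 103, 107, 108, 130, 132, 123, 121, 60, 46, 48, 46, 42, 43, 113, 139]
168 [97, 90, 59, 135, 143, 123, 97, 96, 83, 107, 106, 83, 83, 88, 119, 140, 130, 49, 46, 41, 43, 111, 138]
174 [98, 85, 135
[... 723 characters left out ...]
6 [108, 106, 108, 99, 98, 93, 92, 92, 133, 129, 128, 130, 80, 77, 89, 97, 94, 48, 43, 45, 44, 113, 113]
222 [178, 179, 188, 185, 103, 101, 99, 92, 130, 130, 127, 133, 83, 78, 81, 105, 212, 217, 219, 217, 117, 118, 111]
228 [236, 232, 233, 232, 233, 168, 101, 100, 134, 130, 129, 133, 82, 82, 181, 226, 218, 221, 221, 224, 219, 123, 117]
234 [236, 228, 233, 234, 233, 233, 220, 154, 135, 131, 128, 130, 139, 197, 222, 220, 224, 216, 217, 219, 219, 158, 119]
240 [239, 238, 235, 235, 235, 201, 127, 128, 127, 128, 127, 125, 126, 125, 219, 221, 216, 179, 123, 118, 115, 115, 118]
[[278.81488956047696, 252.58719088658387], [278.66306019036193, 33.4497495087663], [278.4158081222514, 165.86199500217253]]
```

The head stays put with the lever raised: the pad starts at row 240, centred on column 277. I'll move the closed fingers above the pad and press.

```bash

python3 -m pendant '[[[-0.010,0,0,0,0,0,-1],[-0.022,0,0.01,0,0,0,-1],[-0.030,0,0.025,0,0,0,-1],[-0.030,0,0.043,0,0,0,-1],[-0.030,0,0.043,0,0,0,-1]]]' 
python3 -m pendant '[[[0,0,0.004,0,0,0,-1],[0,0,0.008,0,0,0,-1],[0,0,0.012,0,0,0,-1],[0,0,0.012,0,0,0,-1]]]'| sed -n '2p;4p'
```

```text
time_s: 17.6
tcp_pos: [0.5192, 0.17, 0.3725]
eef_rot: [179.9, 0.2, 12.5]
contact_force: [-0.3, 0.1, 0.4]
gripper_width: 0.0089
gripper_force: 0.0
tcp_pos: [0.5206, 0.1705, 0.3622]
contact_force: [-0.2, 0.4, -0.1]
```

```bash

python3 -m pendant '[[[0,0,0.002,0,0,0,-1],[0,0,0.004,0,0,0,-1],[0,0,0.006,0,0,0,-1],[0,0,0.008,0,0,0,-1]]]'| sed -n '2p;4,6p'
python3 -m pendant '[[[0,0,0.002,0,0,0,-1],[0,0,0.004,0,0,0,-1],[0,0,0.006,0,0,0,-1]]]'| sed -n '2p;4p'
python3 -m pendant '[[[0,0,0.002,0,0,0,-1],[0,0,0.004,0,0,0,-1],[0,0,0.005,0,0,0,-1]]]'| sed -n '2p;4p'
```

```text
tcp_pos: [0.5201, 0.1703, 0.3551]
contact_force: [-5.3, -1.0, 8.2]
gripper_width: 0.0004
gripper_force: 3.8
tcp_pos: [0.5201, 0.1702, 0.349]
contact_force: [-4.7, -2.0, 6.4]
tcp_pos: [0.5202, 0.1703, 0.3438]
contact_force: [-4.0, -1.0, 4.9]
```

```bash

python3 -m pendant '[[[0,0,0.002,0,0,0,-1],[0,0,0.004,0,0,0,-1],[0,0,0.005,0,0,0,-1]]]'| sed -n '2p;4p'
python3 -m pendant '[[[0,0,0.001,0,0,0,-1],[0,0,0.002,0,0,0,-1],[0,0,0.002,0,0,0,-1]]]'| sed -n '2p;4p'
```

```text
tcp_pos: [0.5202, 0.1703, 0.3388]
contact_force: [-3.7, -0.9, 5.1]
tcp_pos: [0.5202, 0.1703, 0.3369]
contact_force: [-2.5, -0.6, 4.1]
```

```bash

python3 -m pendant '[[[0,0,0.0007,0,0,0,-1],[0,0,0.0014,0,0,0,-1],[0,0,0.0014,0,0,0,-1]]]'| sed -n '2p;4p'
python3 -m pendant '[[[0,0,0.0005,0,0,0,-1],[0,0,0.0005,0,0,0,-1]]]'| sed -n '2p;4p'
```

```text
tcp_pos: [0.5202, 0.1702, 0.3365]
contact_force: [-7.8, -1.9, 13.5]
tcp_pos: [0.5202, 0.1702, 0.3364]
contact_force: [-9.4, -1.5, 16.2]
```

Hard stop at the expected height (tip 0.1584 against 0.1582 expected for lever down). I'll lift off and check.

```bash

python3 -m pendant '[[[0,0,0,0,0,0,-1],[0,0,-0.003,0,0,0,-1],[0,0,-0.01,0,0,0,-1],[0,0,-0.04,0,0,0,-1],[0,0,-0.08,0,0,0,-1]]]'| sed -n '2p;4p'
python3 -m pendant '[[[0.027,0,0,0,0,0,-1],[0.030,0,0,0,0,0,-1],[0.030,0,0,0,0,0,-1],[0.030,0,0,0,0,0,-1]]]'
python3 - <<'E'
from h import *
im,p=snap('wrist','w9'); g=cv2.cvtColor(im,cv2.COLOR_BGR2GRAY); o=cv2.cvtColor(load('w8')[0],cv2.COLOR_BGR2GRAY)
for y in range(192,280,6): print(y,list(map(int,g[y,240:330:4])))
a=np.radians(12.5); u=np.array([np.cos(a),np.sin(a)]); c=np.array([.551,.177])
for n,x,h in(('pad near edge down',-.020,.158),('pad near edge raised',-.0144,.174),('rim front',.027,.0937),('lens near',.0895,.0937+.0335)): print(n,np.round(proj(p,np.r_[c+x*u,h]),1))
for c_ in(262,298): print(c_,list(map(int,g[140:190:2,c_])))
print(list(map(int,g[30:90:2,278])))
to(.55,.177,.42)
E
```

```text
tcp_pos: [0.5203, 0.1704, 0.414]
contact_force: [1.7, 0.2, -0.3]
time_s: 21.0
tcp_pos: [0.5495, 0.1768, 0.4139]
eef_rot: [180.0, 0.1, 12.5]
contact_force: [0.2, -0.4, 0.7]
gripper_width: 0.0005
gripper_force: 0.0
192 [114, 143, 87, 93, 51, 50, 42, 43, 59, 58, 56, 58, 38, 39, 46, 56, 80, 90, 130, 54, 43, 114, 135]
198 [113, 142, 99, 101, 82, 77, 81, 81, 118, 115, 115, 116, 77, 89, 74, 74, 79, 90, 120, 45, 43, 115, 123]
204 [106, 140, 102, 97, 97, 95, 94, 89, 119, 116, 114, 118, 79, 95, 93, 93, 93, 95, 111, 41, 40, 111, 121]
210 [111, 138, 120, 98, 98, 93, 97, 94, 118, 115, 115, 117, 78, 89, 94, 95, 93, 111, 51, 43, 43, 116, 117]
216 [110, 107, 101, 104, 99, 93, 93, 95, 116, 115, 114, 115, 78, 91, 92, 93, 94, 54, 44, 42, 40, 115, 116]
222 [142, 154, 152, 153, 95, 97, 91, 92, 118, 114, 114, 116, 78, 89, 94, 97, 209, 220, 216, 193, 116, 120, 112]
228 [238, 235, 234, 234, 235, 123, 93, 100, 119, 115, 113, 117, 78, 93, 145, 228, 220, 224, 223, 226, 226, 122, 120]
234 [237, 231, 235, 234, 233, 234, 104, 94, 116, 113, 112, 116, 90, 104, 223, 221, 225, 218, 223, 222, 205, 166, 119]
240 [37, 3
[... 605 characters left out ...]
, 66, 41, 38, 39, 45, 44, 43, 76, 26, 25, 25, 26, 24, 27, 25, 25, 25]
pad near edge down [278.6 237.7]
pad near edge raised [278.7 238.4]
rim front [278.4 165.9]
lens near [278.5  92.2]
262 [54, 53, 54, 54, 54, 53, 53, 56, 54, 67, 123, 146, 143, 120, 101, 101, 99, 79, 62, 53, 47, 49, 53, 54, 48]
298 [42, 43, 42, 43, 43, 45, 51, 48, 50, 49, 57, 109, 132, 128, 130, 128, 111, 102, 95, 54, 45, 47, 48, 48, 45]
[231, 231, 230, 230, 228, 228, 219, 206, 204, 204, 205, 205, 205, 205, 204, 204, 205, 205, 206, 205, 205, 203, 188, 77, 36, 37, 54, 111, 118, 116]
t 21.05 tcp [0.5494 0.1768 0.414 ] rot [1.7998e+02 8.0000e-02 1.2490e+01] F [-0.5 -0.1 -0.3] w 0.0004 gf 0.0
shift 0.0006 -0.0 -0.006 turnz None
```

```bash
python3 -c "
from plant import r
print(r.close_job())"
```

```text
the job is handed in; nothing more can be done
None
```

The magnifier is fully home on the flange, with the lens over the tray and the latch lever pressed to its hard stop, and the job is handed in at about 21 s. One push peaked near 30 N on the dead stop, above the 25 N guideline but under the 55 N fail limit, and no verdict was returned.

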